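# Pack the sound crank lures into the tackle case

### The job

Pack away the three crank lures that still have their diving bill into the open yellow tackle case: set each one upright on its hooks, lengthwise, down on the floor of the tray pocket cut for its length - the shortest lure in the shortest pocket, the longest in the longest, the one between them in the pocket of medium length. Leave the two lures whose bill has snapped off standing where they are for mending, and do not disturb the tea tumbler or the fish gripper; the case stays open.

Things in the scene. Friction and masses are not known exactly. Their poses are not given: they have to be found in the camera images.
- lure_short_center (a point): Centre (mid-length, half-way up) of the shortest sound lure: orange plastic fish with a black flat diving bill, 18 mm wide, jutting 15 mm from its nose. 66 mm long with bill and tail hook, 28 mm tall, flat sides 18 mm apart; stands upright on two treble hooks (18 mm wide, 8 mm high). Grip it here across the sides. x to the bill, z up. 12 to 30 g. Starts on the flat of the fixed white plate (floor 4 mm, rim 13 mm above the table).
- lure_medium_center (a point): Centre (mid-length, half-way up) of the medium-length sound lure: orange plastic fish with a black flat diving bill, 18 mm wide, jutting 15 mm from its nose. 82 mm long with bill and tail hook, 28 mm tall, flat sides 18 mm apart; stands upright on two treble hooks (18 mm wide, 8 mm high). Grip it here across the sides. x to the bill, z up. 12 to 30 g. Starts on the flat of the fixed white plate (floor 4 mm, rim 13 mm above the table).
- lure_long_center (a point): Centre (mid-length, half-way up) of the longest sound lure: orange plastic fish with a black flat diving bill, 18 mm wide, jutting 15 mm from its nose. 106 mm long with bill and tail hook, 26 mm tall, flat sides 17 mm apart; stands upright on two treble hooks (18 mm wide, 8 mm high). Grip it here across the sides. x to the bill, z up. 12 to 30 g. Starts on the bare table.
- snapped_medium_center (a point): A lure with body and hooks like the medium-length sound one but its bill snapped off, so the nose ends blunt: 68 mm long, 28 mm tall, standing upright on the white plate. Stays out. The point is half-way up it, at the mid-length of its sound twin; x to the nose, z up.
- snapped_long_center (a point): A lure with body and hooks like the longest sound one but its bill snapped off, so the nose ends blunt: 92 mm long, 26 mm tall, standing upright on the bare table. Stays out. The point is half-way up it, at the mid-length of its sound twin; x to the nose, z up.
- tray_short_pocket (a point): Centre of the dark pocket floor (10 mm above the table) of the grey tray with the shortest pocket: 84 mm long (x), 44 mm wide (y), 11 mm deep; z up. One of three fixed trays side by side in any order, 52.5 mm apart, in the open yellow case (140 x 164 mm, rim 21 mm high, level with the trays). The empty lid, no higher, lies open beyond the trays' +x ends.
- tray_medium_pocket (a point): Centre of the dark pocket floor (10 mm above the table) of the grey tray with the medium-length pocket: 100 mm long (x), 44 mm wide (y), 11 mm deep; z up. One of three fixed trays side by side in any order, 52.5 mm apart, in the open yellow case (140 x 164 mm, rim 21 mm high, level with the trays). The empty lid, no higher, lies open beyond the trays' +x ends.
- tray_long_pocket (a point): Centre of the dark pocket floor (10 mm above the table) of the grey tray with the longest pocket: 124 mm long (x), 44 mm wide (y), 11 mm deep; z up. One of three fixed trays side by side in any order, 52.5 mm apart, in the open yellow case (140 x 164 mm, rim 21 mm high, level with the trays). The empty lid, no higher, lies open beyond the trays' +x ends.
- tumbler_center (a point): Stainless tea tumbler standing on the table, 85 mm tall, 72 mm across the rim; the point is its centre, half-way up. A bystander.
- fish_gripper: Steel fish gripper lying on the table, about 235 mm long and 25 mm high, with a cross-bar 57 mm wide; origin under its middle, at table height, x along it towards the jaws. A bystander.

How it is judged (in metres and radians):
At the end, for the whole second after the job is handed in: Each billed lure rests, let go, on the floor of the pocket of its own length: within 12 mm lengthwise, 14 mm sideways, 5 mm in height, 0.2 rad of upright, 0.35 rad of lengthwise either way round. Bill-less lures within 20 mm, tumbler and fish gripper within 30 mm of their starts, not upset (x of lure_short_center in the frame of tray_short_pocket between -0.012 and 0.012 m and y of lure_short_center in the frame of tray_short_pocket between -0.014 and 0.014 m and z of lure_short_center in the frame of tray_short_pocket between 0.009 and 0.019 m and angle between each of lure_short_center, lure_medium_center, lure_long_center's own z axis and vertical below 0.2 rad and angle between the x axis of lure_short_center and the x axis of tray_short_pocket, either way round below 0.35 rad and linear speed of each of lure_short, lure_medium, lure_long below 0.02 m/s and angular speed of each of lure_short, lure_medium, lure_long below 0.3 rad/s and contact force between each of lure_short, lure_medium, lure_long and the fingers below 0.1 N and x of lure_medium_center in the frame of tray_medium_pocket between -0.012 and 0.012 m and y of lure_medium_center in the frame of tray_medium_pocket between -0.014 and 0.014 m and z of lure_medium_center in the frame of tray_medium_pocket between 0.009 and 0.019 m and angle between the x axis of lure_medium_center and the x axis of tray_medium_pocket, either way round below 0.35 rad and x of lure_long_center in the frame of tray_long_pocket between -0.012 and 0.012 m and y of lure_long_center in the frame of tray_long_pocket between -0.014 and 0.014 m and z of lure_long_center in the frame of tray_long_pocket between 0.008 and 0.018 m and angle between the x axis of lure_long_center and the x axis of tray_long_pocket, either way round below 0.35 rad and distance of each of snapped_medium_center, snapped_long_center from where it was at the start of the episode below 0.02 m and angle between each of snapped_medium_center, snapped_long_center, tumbler_center's own z axis and vertical below 0.4 rad and distance of each of tumbler_center, fish_gripper from where it was at the start of the episode below 0.03 m); the robot touches nothing.
It fails at once if the medium-length lure without a bill is moved or upset (distance of snapped_medium_center from where it was at the start of the episode above 0.02 m or angle between snapped_medium_center's own z axis and vertical above 0.4 rad).
It fails at once if the long lure without a bill is moved or upset (distance of snapped_long_center from where it was at the start of the episode above 0.02 m or angle between snapped_long_center's own z axis and vertical above 0.4 rad).
It fails at once if the tumbler is shifted or knocked over (distance of tumbler_center from where it was at the start of the episode above 0.03 m or angle between tumbler_center's own z axis and vertical above 0.4 rad).
It fails at once if the fish gripper is shifted (distance of fish_gripper from where it was at the start of the episode above 0.03 m).
It also fails if it takes over 96 s, if anything falls off the work surface, if the arm or the gripper's body presses on something with over 40 N, if the wrist force passes 120 N, or if a joint passes its speed limit or range.

### The arm

A 6-joint arm with a two-finger parallel gripper is mounted at the origin on the work surface. World frame = base frame: x ahead of the robot, y to its left, z up, the work surface at z = 0. Lengths are in m, angles in degrees, forces in N, time in s.
With the tool pointing down it reaches from about 0.3 to 0.75 m from the base axis. Payload 8.5 kg.
Tool frame: the origin (TCP) lies at the very end of the fingers, on their centre line; the grasp point (between the pads) lies 19 mm behind it; x points along the fingers, y is the direction in which the jaws open and shut, and the axes are right-handed (so a half turn about x gives the same grasp; the last joint's range is limited). The gripper opens to 85 mm and grips with 20 to 120 N. Pads are 22 mm wide; open, the fingers measure 114 mm over their backs; the gripper's body (76 mm by 85 mm) begins 54 mm behind the grasp point. The pads swing forward as they close: fully open they stand 13 mm farther back than shut.
Start: joints at [-81.205, 21.807, 74.336, -0, 83.858, -12.336], TCP at [0.198, -0.513, 0.231] pointing down, gripper open.
Joint ranges: [-178.18, 178.18], [-50.72, 133.34], [12.68, 142.11], [-81.47, 261.47], [9.98, 163.14], [-165.26, 165.26]. Speed limits (degrees/s): [136.94, 136.94, 180, 180, 180, 180].

### API

Orientations are given as a 3x3 rotation matrix whose columns are the frame's x, y, z axes.
In Python, from rig import sensors, cams, env gives the robot as it stands.
- The arm moves only by the shell command python3 -m crank 'ROWS' [FORCE]. ROWS is a JSON object of lists of equal length, an entry for each row: "hand": the closure in counts, from 0 (fully open) to 255 (shut); "translation": the shift along the tool's x, y, z in m, a list of three; "dr": the turn, a rotation vector about the tool's x, y, z in rad, a list of three. A call has 1 to 5 rows; each row is the pose to reach, as a shift and turn from the pose commanded when the call began, along the tool's axes at that moment; what a row does not reach only later rows make up. A row lasts 1/10 s, in which the tool goes at most 50 mm and 8.59 degrees, less where a joint would pass 70% of its speed; a pose out of reach is approached as far as the arm can. A call with a gripper value outside its range is refused whole. The fingers move at their own pace and stop on an object; FORCE is the grip in N (left out, the last holds). Time passes only in rows, so rows that repeat a pose let the fingers close. It gives the time, the measured TCP pose, the force and the opening at its end, in the units of the state.
- sensors.observe(): the state, without advancing time (a new reading comes with each control period).
- cams.get_image(name): name is "side" or "top"; returns (picture, depth): 480x640x3 uint8, blue, green, red; 480x640 float32, m along the optical axis (not along the pixel's ray), 0 where there is no reading.
- cams.calibration(name): a dict with "vertical_fov" (degrees; the focal length in pixels is half the picture's height over the tangent of half this angle, whatever the lens; pixels are square), "cx", "cy" (the principal point, pixels), "extrinsics" (4x4, takes a point from camera to world coordinates). Camera axes: x right, y down, z forward; pixel columns grow to the right and rows downward; lengths in m; the calibration is good to about 2 mm. A picture is of the moment at which its call begins. calibration takes no time and is no camera call.
- env.close_job(): hands the job in, once; it reports no verdict.
The state is a dict: "time_s": time; "q": joint angles; "qvel": joint speeds; "joint_efforts": joint torques, N m; "position": TCP position; "tool_rot": TCP orientation; "ft_force": force on the tool from outside, world axes, zero at the start; "wrist_torque": the same for the moment, N m; "grip_width": finger opening in m.
Only numpy, scipy, OpenCV 4.12 (cv2) and the standard library are available. Lean on these libraries where they do the work, as an engineer would, in place of code of your own. Each camera call takes 0.05 s, during which the arm holds its last target. There are 200 camera calls.

## Working session

There is one attempt and no reset: what is moved stays moved. The work goes in short steps, Python scripts to look and compute and a shell command to move; the robot and the scene stay as the last step left them, time stands still between calls to the robot, and variables do not carry over. Pictures are saved under pics/ and viewed, about 12 in all and at most 16, crops included, and the job is handed in when it is done.

```bash
mkdir -p pics; ls; python3 - <<'E'
from rig import sensors,cams,env
import cv2,numpy as np
s=sensors.observe();print({k:np.round(v,3).tolist() for k,v in s.items()})
for n in("top","side"):
    im,d=cams.get_image(n);cv2.imwrite(f"pics/{n}0.png",im);np.save(f"{n}0.npy",d);c=cams.calibration(n);print(n,c)
E
```

```text
pics
{'time_s': 0.0, 'q': [-81.205, 21.842, 74.387, -0.001, 83.858, -12.333], 'qvel': [-0.055, -0.029, 0.07, 0.075, -0.1, -0.065], 'joint_efforts': [-0.001, -44.847, -23.128, -0.0, 0.005, 0.0], 'position': [0.198, -0.513, 0.231], 'tool_rot': [[-0.0, 0.36, -0.933], [0.002, -0.933, -0.36], [-1.0, -0.001, -0.0]], 'ft_force': [-0.236, 0.005, -0.328], 'wrist_torque': [0.041, 0.024, -0.029], 'grip_width': 0.085}
top {'vertical_fov': 49.829458339039505, 'cx': 316.22121684987786, 'cy': 237.97106254115576, 'extrinsics': array([[-2.09875857e-02, -9.88024050e-01,  1.52865948e-01,
         4.24768591e-01],
       [-9.99773682e-01,  2.12728117e-02,  2.30357189e-04,
        -6.37597219e-03],
       [-3.47948698e-03, -1.52826517e-01, -9.88246907e-01,
         1.18991441e+00],
       [ 0.00000000e+00,  0.00000000e+00,  0.00000000e+00,
         1.00000000e+00]])}
side {'vertical_fov': 46.01881373484399, 'cx': 322.3926775377888, 'cy': 239.1716358014805, 'extrinsics': array([[-0.85548094, -0.30849487,  0.41591259,  0.19272431],
       [-0.51743036,  0.54096525, -0.66304029,  0.7020914 ],
       [-0.02044973, -0.78242413, -0.62241007,  0.69551607],
       [ 0.        ,  0.        ,  0.        ,  1.        ]])}
```

View pics/top0.png

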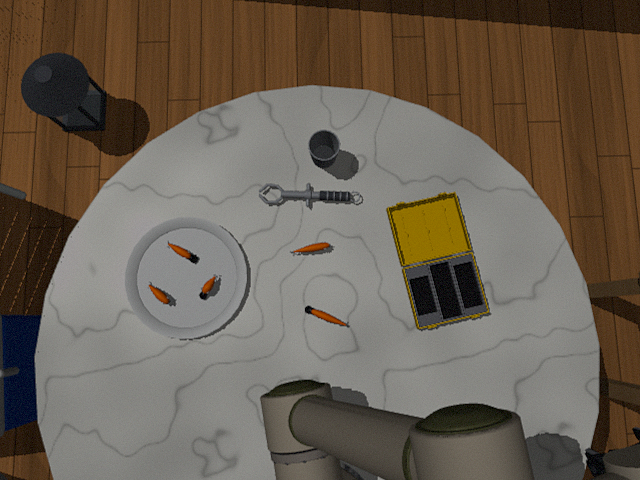

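View pics/side0.png

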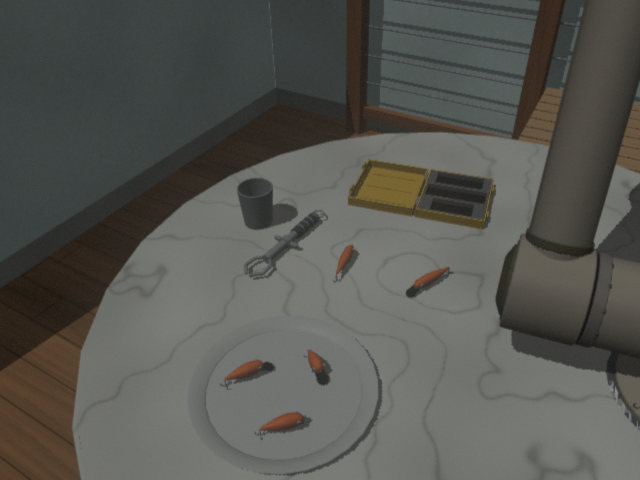

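The top view shows plate lures at (183,252) and (208,288) with bills and (159,295) without. On the table, the lure at (326,316) has a bill and the one at (313,249) doesn't. The three dark pockets are near (424,296), (446,290) and (468,285). Next I'll measure them.

```bash
cat > h.py <<'E'
import numpy as np,cv2
from rig import sensors,cams,env
def toplane(n,px,z):
    c=cams.calibration(n);f=240/np.tan(np.radians(c["vertical_fov"]/2));T=c["extrinsics"]
    px=np.atleast_2d(px).astype(float)
    r=np.c_[(px[:,0]-c["cx"])/f,(px[:,1]-c["cy"])/f,np.ones(len(px))]@T[:3,:3].T
    return T[:3,3]+r*((z-T[2,3])/r[:,2])[:,None]
def orange(im):
    h=cv2.cvtColor(im,cv2.COLOR_BGR2HSV);return cv2.inRange(h,(3,130,70),(17,255,255))
E
python3 - <<'E'
from h import *
im=cv2.imread("pics/top0.png");d=np.load("top0.npy")
m=orange(im);m[400:]=0
n,l,st,ce=cv2.connectedComponentsWithStats(m)
for i in range(1,n):
    if st[i,4]<40: continue
    ys,xs=np.nonzero(l==i);zz=.022 if ce[i][0]<250 else .016
    p=toplane("top",np.c_[xs,ys],zz)[:,:2];c=p.mean(0);u=np.linalg.svd(p-c,full_matrices=0)[2][0]
    t=(p-c)@u
    x0,y0,w,h=st[i,:4];g=np.s_[y0-12:y0+h+12,x0-12:x0+w+12]
    ys,xs=np.nonzero(im[g].max(2)<60);q=toplane("top",np.c_[xs+x0-12,ys+y0-12],zz)[:,:2]-c
    v=np.array([-u[1],u[0]]);a=q@u;k=abs(q@v)<.012
    print(ce[i].round(0),c.round(4),"ang",np.degrees(np.arctan2(u[1],u[0])).round(1),"orange",t.min().round(4),t.max().round(4),"dark",k.sum(),a[k].round(3)[[0,-1]] if k.any() else "",(a[k].min(),a[k].max()) if k.any() else "")
g=im[185:335,380:500];dark=(g.max(2)<55).astype(np.uint8)
n,l,st,ce=cv2.connectedComponentsWithStats(dark)
for i in range(1,n):
    if st[i,4]<200: continue
    ys,xs=np.nonzero(l==i);r=cv2.minAreaRect(np.float32(toplane("top",np.c_[xs+380,ys+185],.010)[:,:2]))
    print(ce[i]+[380,185],np.round(r[0],4),np.round(r[1],4),r[2],st[i,4])
a=cv2.resize(im[225:330,130:350],None,fx=3.6,fy=3.6,interpolation=2)
cv2.imwrite("pics/c1.png",a);cv2.imwrite("pics/c2.png",cv2.resize(im[185:335,380:500],None,fx=4,fy=4,interpolation=2))
E
```

```text
[167.  72.] [1.0203 0.3422] ang -78.2 orange -0.4321 0.5572 dark 0  
[543. 118.] [ 0.8872 -0.5494] ang -139.8 orange -0.4317 0.4123 dark 252 [-0.411  0.319] (np.float64(-0.4110716338070545), np.float64(0.31875241043611147))
[ 17. 252.] [0.5886 0.6774] ang 161.0 orange -0.0476 0.0486 dark 0  
[180. 251.] [0.583  0.3056] ang -121.3 orange -0.0327 0.0261 dark 67 [0.023 0.045] (np.float64(0.023126921632847446), np.float64(0.04669532724406546))
[313. 247.] [0.5847 0.0014] ang -80.1 orange -0.0451 0.0349 dark 9 [ 0.036 -0.024] (np.float64(-0.03699268307368518), np.float64(0.03623566897054623))
[208. 285.] [0.503  0.2406] ang 143.7 orange -0.0226 0.0187 dark 55 [-0.027  0.03 ] (np.float64(-0.027278666154556163), np.float64(0.03204600304057962))
[159. 294.] [0.4845 0.3512] ang -133.4 orange -0.0311 0.0259 dark 35 [-0.013  0.042] (np.float64(-0.01296080744185356), np.float64(0.042221112592066457))
[632. 298.] [ 0.4533 -0.7142] ang 77.0 orange -0.0175 0.0288 dark 118 [ 0.055 -0.006] (np.float64(-0.006222628675654904), np.float64(0.05691139267559222))
[607. 341.] [ 0.3615 -0.6485] ang -174.6 orange -0.081 0.0867 dark 219 [-0.106  0.113] (np.float64(-0.1064226410144664), np.float64(0.11279403590083072))
[326. 317.] [ 0.4272 -0.0247] ang -113.7 orange -0.0371 0.046 dark 53 [-0.049  0.053] (np.float64(-0.051334707157985736), np.float64(0.053056291436731254))
[628. 350.] [ 0.3407 -0.6933] ang 180.0 orange -0.0787 0.0743 dark 266 [-0.105  0.1  ] (np.float64(-0.1052131349210143), np.float64(0.09958315382981288))
[445.49541284 289.93486239] [ 0.4818 -0.2974] [0.1266 0.0451] 11.871524810791016 1090
[467.90205011 284.44419134] [ 0.493  -0.3492] [0.1026 0.0451] 11.984471321105957 878
[422.88021534 294.95423957] [ 0.4719 -0.2454] [0.0858 0.045 ] 11.575835227966309 743
```

View pics/c1.png

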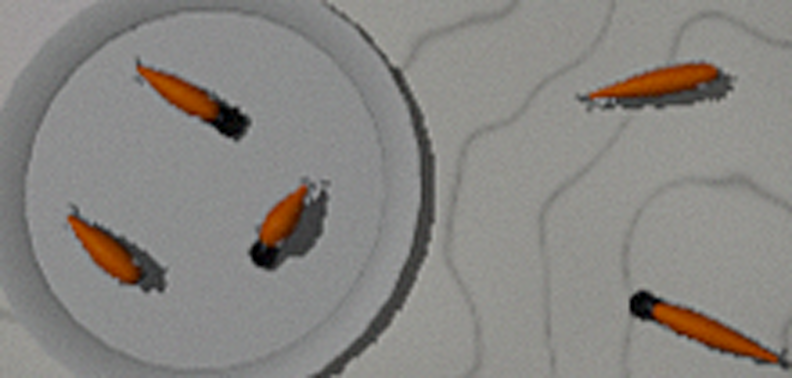

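View pics/c2.png

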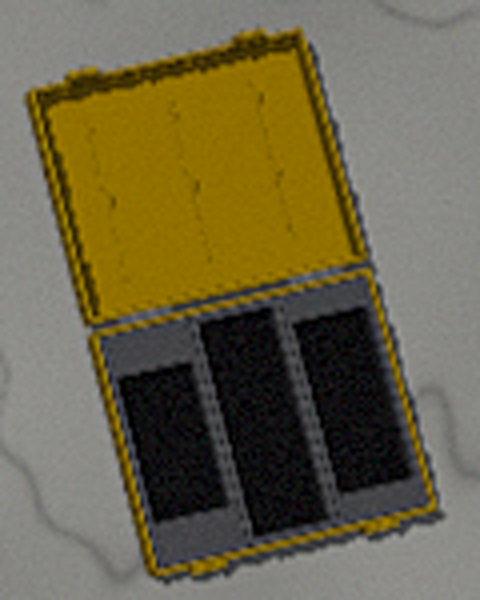

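The crops confirm the set: the bills are black ends at crop (230,122), (264,255) and (643,303). The long pocket is in the middle, the short one to its left and the medium one to its right. I'll go to the long lure first.

```bash
cat > go.py <<'E'
import sys
from h import *
# args: x y z yaw_of_tool_y : prints translation & dr in present tool axes
x,y,z,yaw=map(float,sys.argv[1:5]);s=sensors.observe();R=np.array(s["tool_rot"]);p=np.array(s["position"])
c,n=np.cos(np.radians(yaw)),np.sin(np.radians(yaw))
Y=np.array([c,n,0]);X=np.array([0,0,-1.]);G=np.c_[X,Y,np.cross(X,Y)]
rv=cv2.Rodrigues(R.T@G)[0].ravel();t=R.T@(np.array([x,y,z])-p)
print("t",t.round(4),"dr",rv.round(3),"rows>=",max(np.linalg.norm(t)/.05,np.linalg.norm(rv)/.15).round(1),"at",p.round(3),"w",round(float(s["grip_width"]),4),"time",s["time_s"],"F",np.round(s["ft_force"],1))
E
python3 go.py 0.4268 -0.0256 0.10 -23.7
```

```text
t [ 0.1314 -0.3718 -0.3888] dr [-0.788 -0.001  0.001] rows>= 11.1 at [ 0.198 -0.513  0.231] w 0.0852 time 0.1 F [-0.2 -0.5  0.2]
```

```bash

python3 -m crank '{"hand":[110,110,110,110,110],"translation":[[0,-0.03,-0.03],[0,-0.06,-0.062],[0,-0.09,-0.094],[0,-0.12,-0.126],[0,-0.15,-0.157]],"dr":[[0,0,0],[0,0,0],[0,0,0],[0,0,0],[0,0,0]]}' 40
python3 -m crank '{"hand":[110,110,110,110,110],"translation":[[0,-0.03,-0.03],[0,-0.06,-0.062],[0,-0.09,-0.094],[0,-0.12,-0.126],[0,-0.15,-0.157]],"dr":[[0,0,0],[0,0,0],[0,0,0],[0,0,0],[0,0,0]]}'
python3 -m crank '{"hand":[110,110,110,110,110],"translation":[[0.01,-0.02,-0.02],[0.02,-0.04,-0.04],[0.04,-0.06,-0.06],[0.06,-0.072,-0.075],[0.08,-0.072,-0.075]],"dr":[[-0.12,0,0],[-0.24,0,0],[-0.36,0,0],[-0.48,0,0],[-0.6,0,0]]}'
python3 -m crank '{"hand":[110,110,110,110],"translation":[[0.02,0,0],[0.04,0,0],[0.051,0,0],[0.051,0,0]],"dr":[[-0.12,0,0],[-0.188,0,0],[-0.188,0,0],[-0.188,0,0]]}'
python3 go.py 0.4268 -0.0256 0.10 -23.7; python3 go.py 0.4268 -0.0256 0.013 -23.7
```

```text
time_s: 0.6
position: [0.291, -0.3147, 0.2311]
tool_rot: [[-0.0, 0.36, -0.933], [0.0, -0.933, -0.36], [-1.0, -0.0, -0.0]]
ft_force: [0.4, -0.8, 0.5]
grip_width: 0.0484
time_s: 1.1
position: [0.3833, -0.1182, 0.2313]
tool_rot: [[-0.0, 0.36, -0.933], [0.0, -0.933, -0.36], [-1.0, -0.0, -0.0]]
ft_force: [-0.0, 0.1, -0.9]
grip_width: 0.0484
time_s: 1.6
position: [0.4275, -0.024, 0.1504]
tool_rot: [[0.0, 0.829, -0.56], [0.0, -0.56, -0.829], [-1.0, -0.0, -0.0]]
ft_force: [0.6, -1.2, 0.2]
grip_width: 0.0485
time_s: 2.0
position: [0.4262, -0.0255, 0.0991]
tool_rot: [[-0.003, 0.915, -0.402], [0.001, -0.402, -0.915], [-1.0, -0.003, 0.0]]
ft_force: [-0.0, -0.6, 0.6]
grip_width: 0.0487
t [-0.0009  0.0006 -0.0002] dr [-0.001  0.     0.003] rows>= 0.0 at [ 0.426 -0.026  0.099] w 0.0487 time 2.0 F [-0.  -0.6  0.6]
t [ 0.0861  0.0009 -0.0002] dr [-0.001  0.     0.003] rows>= 1.7 at [ 0.426 -0.026  0.099] w 0.0487 time 2.0 F [-0.  -0.6  0.6]
```

```bash

python3 -m crank '{"hand":[110,110,110,110,110],"translation":[[0.03,0,0],[0.055,0,0],[0.075,0,0],[0.086,0.001,0],[0.086,0.001,0]],"dr":[[0,0,0],[0,0,0],[0,0,0],[0,0,0],[0,0,0]]}' 25
python3 -m crank '{"hand":[150,180,200,220,220],"translation":[[0,0,0],[0,0,0],[0,0,0],[0,0,0],[0,0,0]],"dr":[[0,0,0],[0,0,0],[0,0,0],[0,0,0],[0,0,0]]}' 25
python3 -m crank '{"hand":[220,220,220,220,220],"translation":[[0,0,0],[0,0,0],[-0.01,0,0],[-0.03,0,0],[-0.06,0,0]],"dr":[[0,0,0],[0,0,0],[0,0,0],[0,0,0],[0,0,0]]}'
python3 - <<'E'
from h import *
im,d=cams.get_image("side");cv2.imwrite("pics/s1.png",cv2.resize(im[170:330,320:540],None,fx=3.5,fy=3.5,interpolation=2))
E
python3 go.py 0.4818 -0.2974 0.1 -78.1
```

```text
time_s: 2.5
position: [0.4278, -0.0262, 0.0138]
tool_rot: [[-0.002, 0.915, -0.403], [0.001, -0.403, -0.915], [-1.0, -0.002, 0.0]]
ft_force: [0.4, 0.0, 0.1]
grip_width: 0.0487
time_s: 3.0
position: [0.4282, -0.0262, 0.0149]
tool_rot: [[0.001, 0.916, -0.402], [-0.0, -0.402, -0.916], [-1.0, 0.001, -0.0]]
ft_force: [-0.7, 0.6, 6.8]
grip_width: 0.0146
time_s: 3.5
position: [0.4272, -0.026, 0.0749]
tool_rot: [[-0.002, 0.915, -0.402], [0.001, -0.402, -0.915], [-1.0, -0.003, 0.0]]
ft_force: [-0.2, -0.1, -0.3]
grip_width: 0.0148
t [-0.02    0.157   0.2269] dr [ 0.949 -0.003 -0.005] rows>= 6.3 at [ 0.429 -0.027  0.079] w 0.0149 time 3.55 F [2.1 0.4 4. ]
```

View pics/s1.png

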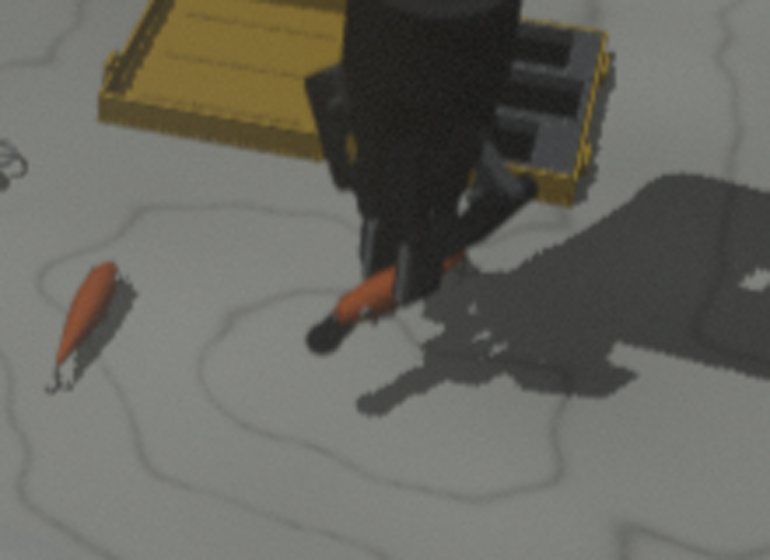

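The lure is gripped level with the bill at crop (322,335), and it hangs clear. I'll carry it to the long pocket in the middle.

```bash

python3 -m crank '{"hand":[220,220,220,220,220],"translation":[[-0.02,0.015,0.02],[-0.03,0.035,0.05],[-0.03,0.055,0.08],[-0.03,0.075,0.11],[-0.03,0.095,0.14]],"dr":[[0,0,0],[0,0,0],[0,0,0],[0,0,0],[0,0,0]]}'
python3 -m crank '{"hand":[220,220,220,220,220],"translation":[[0,0.017,0.025],[0,0.035,0.05],[0,0.05,0.07],[0,0.062,0.087],[0,0.062,0.087]],"dr":[[0.12,0,0],[0.24,0,0],[0.36,0,0],[0.48,0,0],[0.6,0,0]]}'
python3 -m crank '{"hand":[220,220,220,220,220],"translation":[[0,0,0],[0,0,0],[0,0,0],[0,0,0],[0,0,0]],"dr":[[0.12,0,0],[0.24,0,0],[0.349,0,0],[0.349,0,0],[0.349,0,0]]}'
python3 go.py 0.4818 -0.2974 0.05 -78.1
python3 - <<'E'
from h import *
im,d=cams.get_image("top");cv2.imwrite("pics/t1.png",cv2.resize(im[185:345,380:520],None,fx=3.5,fy=3.5,interpolation=2))
E
```

```text
time_s: 4.05
position: [0.4586, -0.194, 0.1051]
tool_rot: [[0.001, 0.915, -0.402], [-0.0, -0.402, -0.915], [-1.0, 0.001, 0.0]]
ft_force: [0.6, 1.0, -0.6]
grip_width: 0.0148
time_s: 4.55
position: [0.4806, -0.2996, 0.1047]
tool_rot: [[0.001, 0.523, -0.853], [-0.001, -0.853, -0.523], [-1.0, 0.002, -0.0]]
ft_force: [0.4, 0.0, -0.3]
grip_width: 0.0147
time_s: 5.05
position: [0.4803, -0.2971, 0.1047]
tool_rot: [[0.0, 0.209, -0.978], [-0.0, -0.978, -0.209], [-1.0, 0.0, -0.0]]
ft_force: [1.2, 1.0, -0.1]
grip_width: 0.0149
t [ 0.0547  0.0006 -0.0014] dr [ 0.003 -0.    -0.   ] rows>= 1.1 at [ 0.48  -0.297  0.105] w 0.0149 time 5.05 F [ 1.2  1.  -0.1]
```

View pics/t1.png

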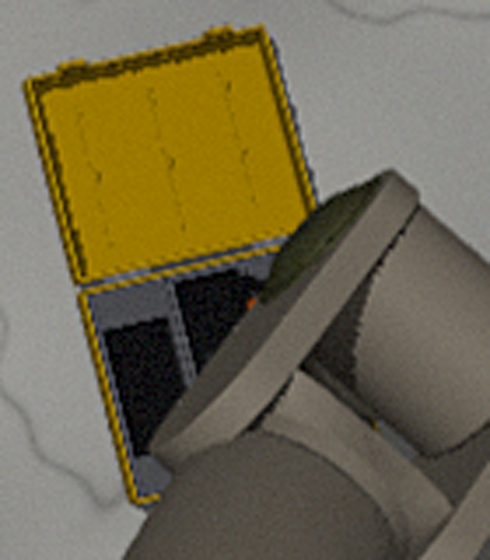

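The top camera is blocked by the arm here, with only an orange tip visible at (252,303) over the long pocket. I'll descend and watch the force.

```bash

python3 -m crank '{"hand":[220,220,220,220,220],"translation":[[0.02,0,0],[0.04,0.001,-0.001],[0.055,0.001,-0.001],[0.065,0.001,-0.001],[0.07,0.001,-0.001]],"dr":[[0,0,0],[0,0,0],[0,0,0],[0,0,0],[0,0,0]]}'
python3 -m crank '{"hand":[220,220,220,220,220],"translation":[[0.002,0,0],[0.004,0,0],[0.006,0,0],[0.008,0,0],[0.009,0,0]],"dr":[[0,0,0],[0,0,0],[0,0,0],[0,0,0],[0,0,0]]}'
python3 go.py 0.4818 -0.2974 0.024 -78.1
python3 - <<'E'
from h import *
im,d=cams.get_image("side");cv2.imwrite("pics/s2.png",cv2.resize(im[130:250,330:530],None,fx=4,fy=4,interpolation=2))
E
```

```text
time_s: 5.6
position: [0.4814, -0.2978, 0.0337]
tool_rot: [[-0.001, 0.207, -0.978], [0.001, -0.978, -0.207], [-1.0, -0.001, 0.001]]
ft_force: [-0.4, -0.5, -0.9]
grip_width: 0.0145
time_s: 6.1
position: [0.4816, -0.2979, 0.0254]
tool_rot: [[0.0, 0.206, -0.978], [-0.0, -0.978, -0.206], [-1.0, 0.0, -0.0]]
ft_force: [-0.6, -0.0, 0.5]
grip_width: 0.0148
t [ 0.0014 -0.0005 -0.0004] dr [ 0. -0. -0.] rows>= 0.0 at [ 0.482 -0.298  0.025] w 0.0148 time 6.1 F [-0.6 -0.   0.5]
```

View pics/s2.png

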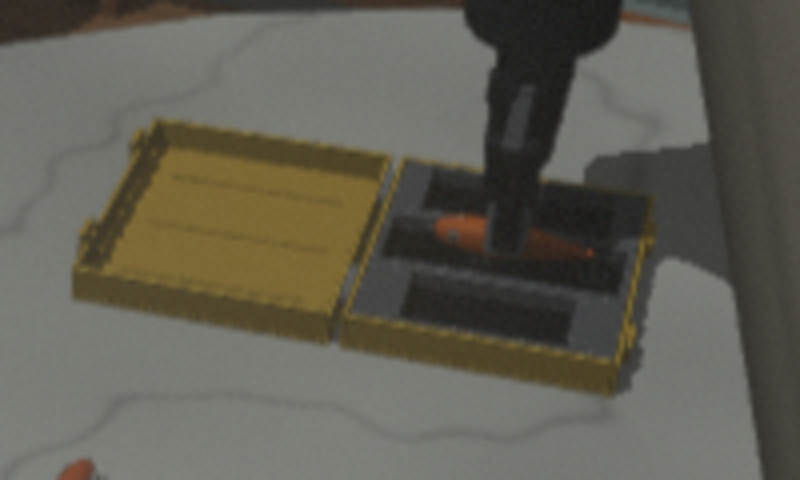

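The lure is in the middle pocket (body at crop (435–595, 215–260)), level and clear of the ends. I'll lower it a touch, release and rise.

```bash

python3 -m crank '{"hand":[220,220,220,212,204],"translation":[[0.001,0,0],[0.002,0,0],[0.002,0,0],[0.002,0,0],[0.002,0,0]],"dr":[[0,0,0],[0,0,0],[0,0,0],[0,0,0],[0,0,0]]}'
python3 -m crank '{"hand":[195,185,170,150,150],"translation":[[0,0,0],[0,0,0],[0,0,0],[0,0,0],[0,0,0]],"dr":[[0,0,0],[0,0,0],[0,0,0],[0,0,0],[0,0,0]]}'
python3 -m crank '{"hand":[150,150,150,150,150],"translation":[[-0.01,0,0],[-0.03,0,0],[-0.06,0,0],[-0.1,0,0],[-0.13,0,0]],"dr":[[0,0,0],[0,0,0],[0,0,0],[0,0,0],[0,0,0]]}'
python3 go.py 0.5817 0.3035 0.15 -31.3
python3 - <<'E'
from h import *
im,d=cams.get_image("side");cv2.imwrite("pics/s3.png",cv2.resize(im[130:250,330:530],None,fx=3,fy=3,interpolation=2))
E
```

```text
time_s: 6.65
position: [0.4817, -0.298, 0.024]
tool_rot: [[0.001, 0.206, -0.978], [-0.001, -0.978, -0.206], [-1.0, 0.001, -0.001]]
ft_force: [0.3, -0.6, 0.1]
grip_width: 0.0171
time_s: 7.15
position: [0.4815, -0.2979, 0.0232]
tool_rot: [[-0.0, 0.206, -0.978], [0.0, -0.978, -0.206], [-1.0, -0.0, 0.0]]
ft_force: [0.6, -0.3, -0.9]
grip_width: 0.0353
time_s: 7.65
position: [0.4817, -0.2981, 0.1564]
tool_rot: [[0.002, 0.206, -0.978], [-0.002, -0.978, -0.206], [-1.0, 0.002, -0.001]]
ft_force: [0.7, -0.4, -0.3]
grip_width: 0.0351
t [ 0.0056 -0.568  -0.2219] dr [-0.817 -0.001 -0.002] rows>= 12.2 at [ 0.482 -0.298  0.156] w 0.0351 time 7.65 F [ 0.7 -0.4 -0.3]
```

View pics/s3.png

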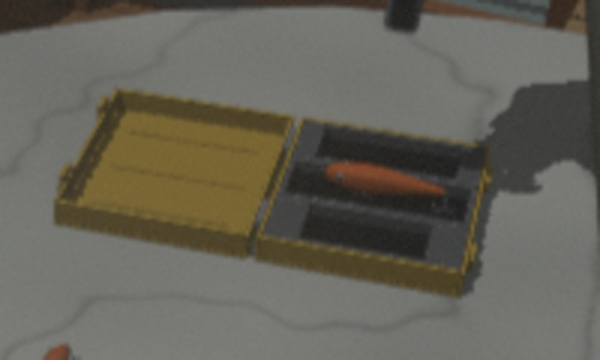

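The long lure stands upright in the middle pocket. Next is the medium lure.

```bash

python3 -m crank '{"hand":[110,110,110,110,110],"translation":[[0,-0.04,-0.016],[0,-0.08,-0.032],[0,-0.12,-0.047],[0,-0.16,-0.062],[0,-0.2,-0.078]],"dr":[[0,0,0],[0,0,0],[0,0,0],[0,0,0],[0,0,0]]}'
python3 -m crank '{"hand":[110,110,110,110,110],"translation":[[0,-0.04,-0.016],[0,-0.08,-0.032],[0,-0.12,-0.047],[0,-0.16,-0.062],[0,-0.2,-0.078]],"dr":[[0,0,0],[0,0,0],[0,0,0],[0,0,0],[0,0,0]]}'
python3 -m crank '{"hand":[110,110,110,110,110],"translation":[[0,-0.04,-0.016],[0,-0.08,-0.032],[0,-0.12,-0.047],[0,-0.15,-0.06],[0,-0.168,-0.066]],"dr":[[-0.12,0,0],[-0.24,0,0],[-0.36,0,0],[-0.48,0,0],[-0.6,0,0]]}'
python3 -m crank '{"hand":[110,110,110,110],"translation":[[0.02,0,0],[0.04,0,0],[0.06,0,0],[0.06,0,0]],"dr":[[-0.12,0,0],[-0.217,0,0],[-0.217,0,0],[-0.217,0,0]]}'
python3 go.py 0.5817 0.3035 0.018 -31.3
```

```text
time_s: 8.2
position: [0.5165, -0.0845, 0.1539]
tool_rot: [[0.001, 0.206, -0.979], [-0.0, -0.979, -0.206], [-1.0, 0.0, -0.001]]
ft_force: [0.1, -0.4, 0.3]
grip_width: 0.0485
time_s: 8.7
position: [0.5516, 0.1275, 0.154]
tool_rot: [[0.001, 0.206, -0.978], [-0.0, -0.978, -0.206], [-1.0, 0.0, -0.001]]
ft_force: [0.5, 0.8, -0.4]
grip_width: 0.0487
time_s: 9.2
position: [0.5814, 0.3062, 0.1536]
tool_rot: [[0.0, 0.728, -0.686], [0.0, -0.686, -0.728], [-1.0, 0.0, -0.001]]
ft_force: [0.8, -1.3, -0.1]
grip_width: 0.0485
time_s: 9.6
position: [0.5803, 0.3033, 0.0911]
tool_rot: [[-0.005, 0.855, -0.519], [-0.002, -0.519, -0.855], [-1.0, -0.003, 0.004]]
ft_force: [0.2, -0.2, -0.1]
grip_width: 0.0489
t [ 0.0731  0.0014 -0.0012] dr [0.    0.004 0.003] rows>= 1.5 at [0.58  0.303 0.091] w 0.0489 time 9.6 F [ 0.2 -0.2 -0.1]
```

```bash

python3 -m crank '{"hand":[110,110,110,110,110],"translation":[[0.03,0.001,0],[0.055,0.001,0],[0.068,0.001,0],[0.075,0.001,0],[0.075,0.001,0]],"dr":[[0,0,0],[0,0,0],[0,0,0],[0,0,0],[0,0,0]]}' 25
python3 -m crank '{"hand":[150,180,200,220,220],"translation":[[0,0,0],[0,0,0],[0,0,0],[0,0,0],[0,0,0]],"dr":[[0,0,0],[0,0,0],[0,0,0],[0,0,0],[0,0,0]]}' 25
python3 go.py 0.5817 0.3035 0.018 -31.3
python3 -m crank '{"hand":[220,220,220,220,220],"translation":[[0,0,0],[0,0,0],[-0.01,0,0],[-0.03,0,0],[-0.06,0,0]],"dr":[[0,0,0],[0,0,0],[0,0,0],[0,0,0],[0,0,0]]}'
python3 - <<'E'
from h import *
im,d=cams.get_image("side");cv2.imwrite("pics/s4.png",cv2.resize(im[270:470,180:400],None,fx=2.8,fy=2.8,interpolation=2))
E
python3 go.py 0.493 -0.3492 0.13 -78.1
```

```text
time_s: 10.1
position: [0.5826, 0.3032, 0.0186]
tool_rot: [[0.0, 0.855, -0.519], [0.0, -0.519, -0.855], [-1.0, 0.0, -0.0]]
ft_force: [0.5, 0.1, 0.1]
grip_width: 0.0486
time_s: 10.6
position: [0.5828, 0.3033, 0.0192]
tool_rot: [[0.001, 0.855, -0.519], [0.0, -0.519, -0.855], [-1.0, 0.001, -0.001]]
ft_force: [-1.1, 0.0, 6.2]
grip_width: 0.017
t [ 0.0012 -0.001   0.0004] dr [ 0.    -0.001 -0.001] rows>= 0.0 at [0.583 0.303 0.019] w 0.017 time 10.6 F [-1.1  0.   6.2]
time_s: 11.1
position: [0.5816, 0.3028, 0.0779]
tool_rot: [[-0.003, 0.855, -0.519], [-0.001, -0.519, -0.855], [-1.0, -0.002, 0.003]]
ft_force: [0.7, -0.1, 0.0]
grip_width: 0.0165
t [-0.0474  0.2613  0.6051] dr [ 0.817 -0.007 -0.002] rows>= 13.2 at [0.584 0.304 0.084] w 0.0169 time 11.15 F [1.9 1.  3.9]
```

View pics/s4.png

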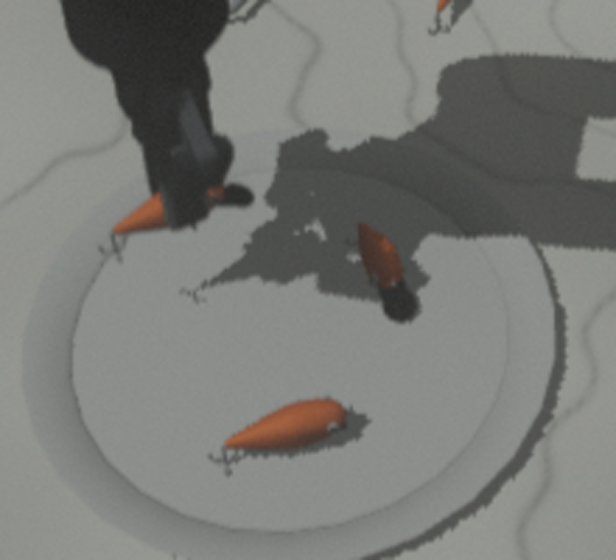

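The medium lure is held level (bill at (240,195), tail at (112,230)), and its neighbours are undisturbed. I'll carry it across.

```bash

python3 -m crank '{"hand":[220,220,220,220,220],"translation":[[-0.02,0.012,0.028],[-0.04,0.028,0.064],[-0.05,0.044,0.101],[-0.05,0.06,0.138],[-0.05,0.075,0.175]],"dr":[[0,0,0],[0,0,0],[0,0,0],[0,0,0],[0,0,0]]}'
python3 -m crank '{"hand":[220,220,220,220,220],"translation":[[0,0.016,0.037],[0,0.032,0.073],[0,0.047,0.11],[0,0.063,0.147],[0,0.079,0.184]],"dr":[[0,0,0],[0,0,0],[0,0,0],[0,0,0],[0,0,0]]}'
python3 -m crank '{"hand":[220,220,220,220,220],"translation":[[0,0.016,0.037],[0,0.032,0.073],[0,0.047,0.11],[0,0.063,0.147],[0,0.079,0.184]],"dr":[[0.1,0,0],[0.2,0,0],[0.3,0,0],[0.4,0,0],[0.5,0,0]]}'
python3 -m crank '{"hand":[220,220,220,220,220],"translation":[[0,0,0],[0,0,0],[0,0,0],[0,0,0],[0,0,0]],"dr":[[0.1,0,0],[0.2,0,0],[0.317,0,0],[0.317,0,0],[0.317,0,0]]}'
python3 go.py 0.493 -0.3492 0.06 -78.1
```

```text
time_s: 11.65
position: [0.5554, 0.1131, 0.1292]
tool_rot: [[0.001, 0.855, -0.519], [-0.0, -0.519, -0.855], [-1.0, 0.001, -0.001]]
ft_force: [0.3, -0.1, -0.9]
grip_width: 0.0169
time_s: 12.15
position: [0.5272, -0.0852, 0.1288]
tool_rot: [[0.001, 0.855, -0.519], [-0.0, -0.519, -0.855], [-1.0, 0.001, -0.0]]
ft_force: [0.2, 0.2, 0.3]
grip_width: 0.0165
time_s: 12.65
position: [0.4991, -0.2836, 0.1288]
tool_rot: [[0.0, 0.497, -0.868], [-0.0, -0.868, -0.497], [-1.0, 0.0, -0.0]]
ft_force: [0.3, -0.2, 0.5]
grip_width: 0.0167
time_s: 13.15
position: [0.4996, -0.2819, 0.1286]
tool_rot: [[0.0, 0.209, -0.978], [-0.0, -0.978, -0.209], [-1.0, 0.0, -0.0]]
ft_force: [0.3, 0.1, -0.4]
grip_width: 0.0168
t [0.0686 0.0644 0.0205] dr [ 0.003 -0.    -0.   ] rows>= 1.9 at [ 0.5   -0.282  0.129] w 0.0168 time 13.15 F [ 0.3  0.1 -0.4]
```

```bash

python3 -m crank '{"hand":[220,220,220,220,220],"translation":[[0,0.025,0.01],[0,0.05,0.02],[0,0.0645,0.0205],[0.035,0.0645,0.0205],[0.065,0.0645,0.0205]],"dr":[[0,0,0],[0,0,0],[0,0,0],[0,0,0],[0,0,0]]}'
python3 -m crank '{"hand":[220,220,220,220],"translation":[[0.01,0,0],[0.018,0,0],[0.018,0,0],[0.018,0,0]],"dr":[[0,0,0],[0,0,0],[0,0,0],[0,0,0]]}'
python3 - <<'E'
from h import *
im,d=cams.get_image("side");cv2.imwrite("pics/s5.png",cv2.resize(im[130:250,330:530],None,fx=4,fy=4,interpolation=2))
E
python3 go.py 0.493 -0.3492 0.025 -78.1
```

```text
time_s: 13.65
position: [0.4929, -0.3498, 0.0627]
tool_rot: [[0.001, 0.209, -0.978], [-0.001, -0.978, -0.209], [-1.0, 0.001, -0.001]]
ft_force: [0.2, 0.1, -0.8]
grip_width: 0.0166
time_s: 14.05
position: [0.4934, -0.3496, 0.0465]
tool_rot: [[0.001, 0.207, -0.978], [-0.001, -0.978, -0.207], [-1.0, 0.002, -0.001]]
ft_force: [0.3, -0.1, 0.2]
grip_width: 0.0165
t [ 0.0216 -0.0006  0.0003] dr [ 0.001 -0.001 -0.002] rows>= 0.4 at [ 0.493 -0.35   0.047] w 0.0168 time 14.1 F [-1.1  0.   0. ]
```

View pics/s5.png

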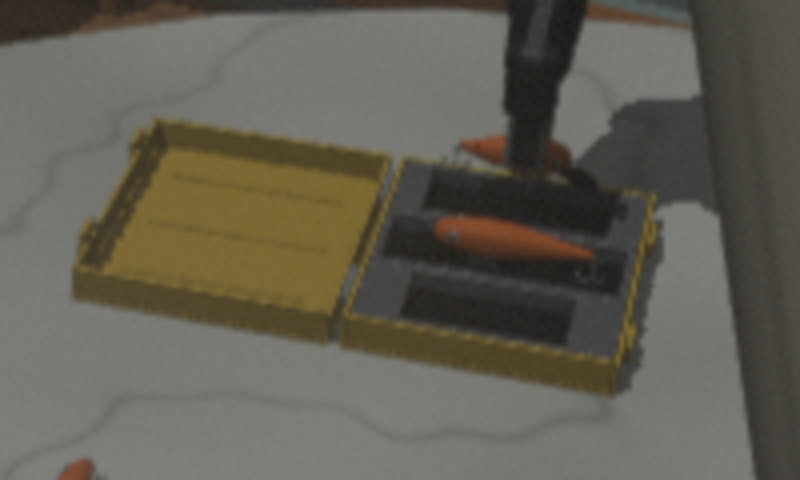

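The medium lure is centred over the far pocket, from tail hook (458,158) to bill (598,185), and parallel to it. I'll lower and release.

```bash

python3 -m crank '{"hand":[220,220,220,220,220],"translation":[[0.008,0,0],[0.014,0,0],[0.018,0,0],[0.02,0,0],[0.0215,0,0]],"dr":[[0,0,0],[0,0,0],[0,0,0],[0,0,0],[0,0,0]]}'
python3 -m crank '{"hand":[220,220,220,212,204],"translation":[[0.001,0,0],[0.001,0,0],[0.001,0,0],[0.001,0,0],[0.001,0,0]],"dr":[[0,0,0],[0,0,0],[0,0,0],[0,0,0],[0,0,0]]}'
python3 -m crank '{"hand":[195,185,170,150,150],"translation":[[0,0,0],[0,0,0],[0,0,0],[0,0,0],[0,0,0]],"dr":[[0,0,0],[0,0,0],[0,0,0],[0,0,0],[0,0,0]]}'
python3 -m crank '{"hand":[150,150,150,150,150],"translation":[[-0.01,0,0],[-0.03,0,0],[-0.06,0,0],[-0.1,0,0],[-0.13,0,0]],"dr":[[0,0,0],[0,0,0],[0,0,0],[0,0,0],[0,0,0]]}'
python3 go.py 0.503 0.2406 0.15 -126.3
python3 - <<'E'
from h import *
im,d=cams.get_image("side");cv2.imwrite("pics/s6.png",cv2.resize(im[130:250,330:530],None,fx=3,fy=3,interpolation=2))
E
```

```text
time_s: 14.6
position: [0.4926, -0.3491, 0.025]
tool_rot: [[-0.0, 0.207, -0.978], [0.0, -0.978, -0.207], [-1.0, -0.0, 0.0]]
ft_force: [-7.0, 6.3, 22.9]
grip_width: 0.0167
time_s: 15.1
position: [0.4927, -0.3491, 0.0249]
tool_rot: [[0.0, 0.207, -0.978], [-0.001, -0.978, -0.207], [-1.0, 0.001, 0.0]]
ft_force: [-5.8, 5.5, 20.2]
grip_width: 0.0169
time_s: 15.6
position: [0.4928, -0.3492, 0.0226]
tool_rot: [[-0.0, 0.206, -0.978], [0.0, -0.978, -0.206], [-1.0, -0.0, 0.0]]
ft_force: [-0.6, -0.2, 0.6]
grip_width: 0.0353
time_s: 16.1
position: [0.493, -0.3495, 0.1559]
tool_rot: [[0.002, 0.206, -0.978], [-0.002, -0.978, -0.206], [-1.0, 0.002, -0.001]]
ft_force: [0.3, 0.3, -0.2]
grip_width: 0.0352
t [ 0.0049 -0.5753 -0.1315] dr [ 0.841 -0.002 -0.001] rows>= 11.8 at [ 0.493 -0.349  0.156] w 0.0352 time 16.1 F [ 0.3  0.3 -0.2]
```

View pics/s6.png

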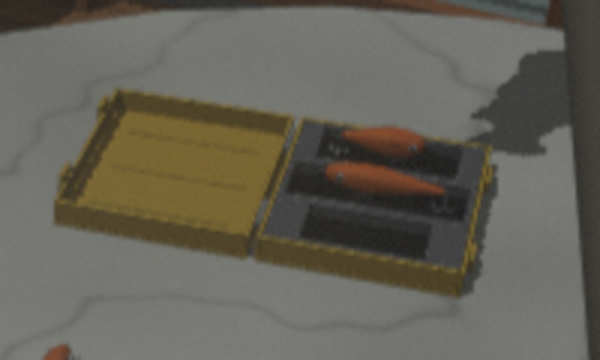

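The medium lure is in its pocket, though the landing pushed with about 20 N, so I'll check it from the top camera once the arm is away. On to the short lure.

```bash

python3 -m crank '{"hand":[110,110,110,110,110],"translation":[[0,-0.04,-0.01],[0,-0.08,-0.019],[0,-0.12,-0.028],[0,-0.16,-0.037],[0,-0.2,-0.046]],"dr":[[0,0,0],[0,0,0],[0,0,0],[0,0,0],[0,0,0]]}'
python3 -m crank '{"hand":[110,110,110,110,110],"translation":[[0,-0.04,-0.01],[0,-0.08,-0.019],[0,-0.12,-0.028],[0,-0.16,-0.037],[0,-0.2,-0.046]],"dr":[[0,0,0],[0,0,0],[0,0,0],[0,0,0],[0,0,0]]}'
python3 -m crank '{"hand":[110,110,110,110,110],"translation":[[0,-0.04,-0.01],[0,-0.08,-0.019],[0,-0.12,-0.028],[0,-0.15,-0.034],[0,-0.1755,-0.0395]],"dr":[[0.12,0,0],[0.24,0,0],[0.36,0,0],[0.48,0,0],[0.6,0,0]]}'
python3 -m crank '{"hand":[110,110,110,110],"translation":[[0.02,0,0],[0.04,0,0],[0.06,0,0],[0.06,0,0]],"dr":[[0.12,0,0],[0.241,0,0],[0.241,0,0],[0.241,0,0]]}'
python3 go.py 0.503 0.2406 0.018 -126.3
python3 - <<'E'
from h import *
im,d=cams.get_image("top");cv2.imwrite("pics/t2.png",cv2.resize(im[245:335,395:500],None,fx=5,fy=5,interpolation=2))
m=orange(im);m[:250]=0;m[330:]=0;m[:,:400]=0;m[:,495:]=0
n,l,st,ce=cv2.connectedComponentsWithStats(m)
for i in range(1,n):
    if st[i,4]<30: continue
    ys,xs=np.nonzero(l==i);p=toplane("top",np.c_[xs,ys],.03)[:,:2];c=p.mean(0);u=np.linalg.svd(p-c,full_matrices=0)[2][0];t=(p-c)@u
    print(c.round(4),np.degrees(np.arctan2(u[1],u[0])).round(1),t.min().round(3),t.max().round(3),np.median(d[l==i]))
E
```

```text
time_s: 16.65
position: [0.4964, -0.1425, 0.1534]
tool_rot: [[0.001, 0.206, -0.979], [-0.0, -0.979, -0.206], [-1.0, 0.0, -0.001]]
ft_force: [1.7, -0.6, -0.1]
grip_width: 0.0487
time_s: 17.15
position: [0.5002, 0.0627, 0.1534]
tool_rot: [[0.001, 0.206, -0.979], [-0.0, -0.979, -0.206], [-1.0, 0.0, -0.001]]
ft_force: [0.9, -0.8, 0.8]
grip_width: 0.0487
time_s: 17.65
position: [0.5024, 0.2429, 0.1533]
tool_rot: [[0.001, -0.386, -0.923], [0.0, -0.923, 0.386], [-1.0, -0.0, -0.0]]
ft_force: [-0.1, -0.8, 0.1]
grip_width: 0.0484
time_s: 18.05
position: [0.5016, 0.2408, 0.0911]
tool_rot: [[-0.004, -0.591, -0.806], [-0.001, -0.806, 0.592], [-1.0, 0.003, 0.003]]
ft_force: [0.1, 0.8, 0.5]
grip_width: 0.0485
t [ 0.0731 -0.001  -0.0014] dr [ 0.001  0.003 -0.003] rows>= 1.5 at [0.502 0.241 0.091] w 0.0485 time 18.05 F [0.1 0.8 0.5]
[ 0.4958 -0.3489] -166.1 -0.032 0.027 1.1525831
[ 0.4828 -0.2977] -169.9 -0.037 0.044 1.152531
```

View pics/t2.png

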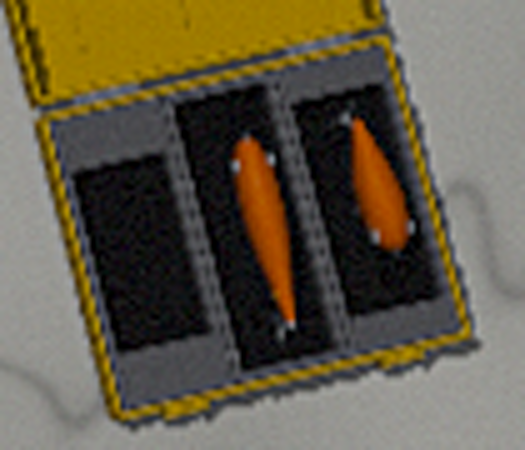

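From above, both packed lures are upright (eyes visible on both sides), lengthwise and within about 3 mm of their pocket centres. Now I'll grasp the short one.

```bash

python3 -m crank '{"hand":[110,110,110,110,110],"translation":[[0.03,-0.001,-0.001],[0.055,-0.001,-0.001],[0.068,-0.001,-0.001],[0.075,-0.001,-0.001],[0.075,-0.001,-0.001]],"dr":[[0,0,0],[0,0,0],[0,0,0],[0,0,0],[0,0,0]]}' 25
python3 -m crank '{"hand":[150,180,200,220,220],"translation":[[0,0,0],[0,0,0],[0,0,0],[0,0,0],[0,0,0]],"dr":[[0,0,0],[0,0,0],[0,0,0],[0,0,0],[0,0,0]]}' 25
python3 -m crank '{"hand":[220,220,220,220,220],"translation":[[0,0,0],[0,0,0],[-0.01,0,0],[-0.03,0,0],[-0.06,0,0]],"dr":[[0,0,0],[0,0,0],[0,0,0],[0,0,0],[0,0,0]]}'
python3 - <<'E'
from h import *
im,d=cams.get_image("side");cv2.imwrite("pics/s7.png",cv2.resize(im[270:470,180:400],None,fx=2.8,fy=2.8,interpolation=2))
E
python3 go.py 0.4719 -0.2454 0.13 -78.1
```

```text
time_s: 18.6
position: [0.5044, 0.2412, 0.0181]
tool_rot: [[0.0, -0.592, -0.806], [0.0, -0.806, 0.592], [-1.0, -0.0, -0.0]]
ft_force: [1.0, -0.1, -0.8]
grip_width: 0.0487
time_s: 19.1
position: [0.5045, 0.2413, 0.0186]
tool_rot: [[0.001, -0.592, -0.806], [0.0, -0.806, 0.592], [-1.0, -0.001, -0.001]]
ft_force: [-1.7, -1.1, 6.1]
grip_width: 0.0168
time_s: 19.6
position: [0.5035, 0.241, 0.0779]
tool_rot: [[-0.003, -0.592, -0.806], [-0.001, -0.806, 0.592], [-1.0, 0.002, 0.002]]
ft_force: [-0.1, -0.7, -0.6]
grip_width: 0.0165
t [-0.0475  0.4126 -0.261 ] dr [-0.841 -0.006  0.003] rows>= 9.8 at [0.506 0.242 0.083] w 0.0163 time 19.65 F [2.5 0.8 5.3]
```

View pics/s7.png

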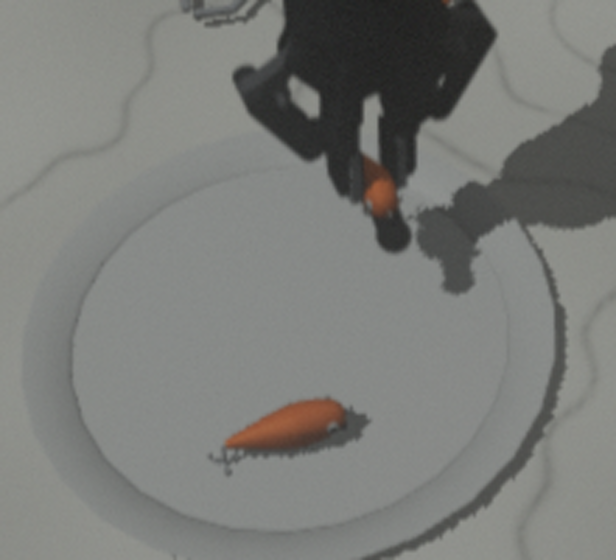

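The short lure is held, bill toward the camera at (393,237). I'll carry it to the near pocket.

```bash

python3 -m crank '{"hand":[220,220,220,220,220],"translation":[[-0.02,0.022,-0.014],[-0.04,0.052,-0.033],[-0.05,0.085,-0.054],[-0.05,0.118,-0.075],[-0.05,0.15,-0.095]],"dr":[[0,0,0],[0,0,0],[0,0,0],[0,0,0],[0,0,0]]}'
python3 -m crank '{"hand":[220,220,220,220,220],"translation":[[0,0.03,-0.019],[0,0.06,-0.038],[0,0.09,-0.057],[0,0.12,-0.076],[0,0.15,-0.095]],"dr":[[0,0,0],[0,0,0],[0,0,0],[0,0,0],[0,0,0]]}'
python3 -m crank '{"hand":[220,220,220,220,220],"translation":[[0,0.025,-0.015],[0,0.05,-0.03],[0,0.075,-0.045],[0,0.095,-0.06],[0,0.112,-0.07]],"dr":[[-0.1,0,0],[-0.2,0,0],[-0.3,0,0],[-0.4,0,0],[-0.5,0,0]]}'
python3 -m crank '{"hand":[220,220,220,220,220],"translation":[[0,0,0],[0,0,0],[0,0,0],[0,0,0],[0,0,0]],"dr":[[-0.1,0,0],[-0.2,0,0],[-0.3,0,0],[-0.341,0,0],[-0.341,0,0]]}'
python3 go.py 0.4719 -0.2454 0.047 -78.1
```

```text
time_s: 20.15
position: [0.4918, 0.0626, 0.1288]
tool_rot: [[0.002, -0.592, -0.806], [-0.0, -0.806, 0.592], [-1.0, -0.001, -0.001]]
ft_force: [0.6, -0.1, -0.3]
grip_width: 0.0168
time_s: 20.65
position: [0.4796, -0.1145, 0.1284]
tool_rot: [[0.001, -0.592, -0.806], [-0.0, -0.806, 0.592], [-1.0, -0.0, -0.001]]
ft_force: [0.9, 0.3, -0.2]
grip_width: 0.0165
time_s: 21.15
position: [0.4699, -0.2463, 0.1283]
tool_rot: [[0.001, -0.129, -0.992], [-0.001, -0.992, 0.129], [-1.0, 0.001, -0.001]]
ft_force: [-0.4, 0.7, -0.3]
grip_width: 0.0168
time_s: 21.65
position: [0.47, -0.2448, 0.1282]
tool_rot: [[0.0, 0.207, -0.978], [-0.0, -0.978, -0.207], [-1.0, 0.0, -0.0]]
ft_force: [0.9, 0.6, 0.8]
grip_width: 0.0165
t [ 0.0812  0.001  -0.0018] dr [ 0. -0. -0.] rows>= 1.6 at [ 0.47  -0.245  0.128] w 0.0165 time 21.65 F [0.9 0.6 0.8]
```

```bash

python3 -m crank '{"hand":[220,220,220,220,220],"translation":[[0.03,0.001,-0.002],[0.055,0.001,-0.002],[0.07,0.001,-0.002],[0.081,0.001,-0.002],[0.081,0.001,-0.002]],"dr":[[0,0,0],[0,0,0],[0,0,0],[0,0,0],[0,0,0]]}'
python3 - <<'E'
from h import *
im,d=cams.get_image("side");cv2.imwrite("pics/s8.png",cv2.resize(im[130:250,330:530],None,fx=4,fy=4,interpolation=2))
E
python3 go.py 0.4719 -0.2454 0.0255 -78.1
```

```text
time_s: 22.15
position: [0.4718, -0.245, 0.046]
tool_rot: [[-0.002, 0.206, -0.979], [0.001, -0.979, -0.206], [-1.0, -0.002, 0.001]]
ft_force: [-0.4, -0.5, -0.5]
grip_width: 0.0169
t [ 0.0214 -0.      0.0003] dr [-0.  0.  0.] rows>= 0.4 at [ 0.472 -0.245  0.047] w 0.0166 time 22.2 F [ 0.3 -0.6  0.5]
```

View pics/s8.png

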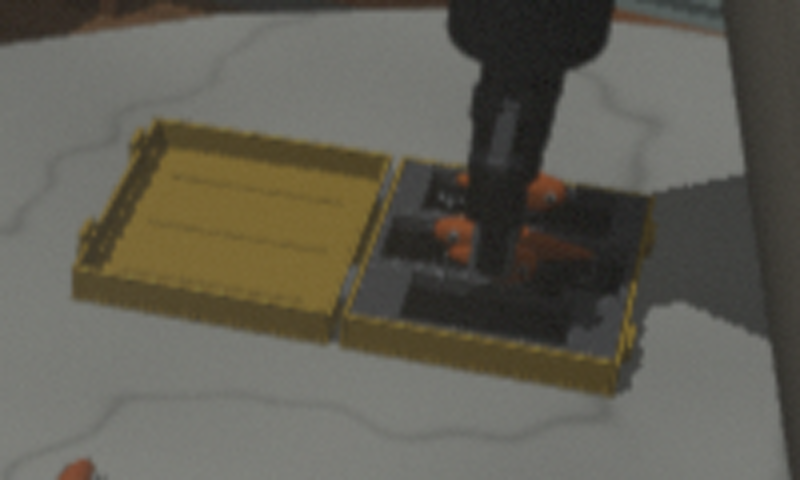

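The short lure hangs over the near pocket, with the fingertip at about (495,275). I'll lower, release, and then retreat well away.

```bash

python3 -m crank '{"hand":[220,220,220,220,220],"translation":[[0.008,0,0],[0.014,0,0],[0.018,0,0],[0.0205,0,0],[0.0205,0,0]],"dr":[[0,0,0],[0,0,0],[0,0,0],[0,0,0],[0,0,0]]}'
python3 -m crank '{"hand":[220,212,204,198,192],"translation":[[0,0,0],[0,0,0],[0,0,0],[0,0,0],[0,0,0]],"dr":[[0,0,0],[0,0,0],[0,0,0],[0,0,0],[0,0,0]]}'
python3 -m crank '{"hand":[180,170,160,150,150],"translation":[[0,0,0],[0,0,0],[0,0,0],[0,0,0],[0,0,0]],"dr":[[0,0,0],[0,0,0],[0,0,0],[0,0,0],[0,0,0]]}'
python3 -m crank '{"hand":[150,150,150,150,150],"translation":[[-0.01,0,0],[-0.03,0,0],[-0.06,0,0],[-0.1,0,0],[-0.13,0,0]],"dr":[[0,0,0],[0,0,0],[0,0,0],[0,0,0],[0,0,0]]}'
python3 -m crank '{"hand":[150,150,150,150,150],"translation":[[0,-0.04,0],[0,-0.08,0],[0,-0.12,0],[0,-0.16,0],[0,-0.2,0]],"dr":[[0,0,0],[0,0,0],[0,0,0],[0,0,0],[0,0,0]]}'
python3 -m crank '{"hand":[150,150,150,150,150],"translation":[[0,-0.03,0],[0,-0.06,0],[0,-0.09,0],[0,-0.1,0],[0,-0.1,0]],"dr":[[0,0,0],[0,0,0],[0,0,0],[0,0,0],[0,0,0]]}'
python3 - <<'E'
from h import *
im,d=cams.get_image("top");i0=cv2.imread("pics/top0.png")
cv2.imwrite("pics/t3.png",cv2.resize(im[110:345,100:510],None,fx=1.9,fy=1.9,interpolation=2))
print({"short":(.4719,-.2454),"med":(.493,-.3492),"long":(.4818,-.2974)})
for nm,img in(("start",i0),("now",im)):
  m=orange(img);m[:200]=0;m[345:]=0;m[:,:110]=0;m[:,495:]=0
  n,l,st,ce=cv2.connectedComponentsWithStats(m)
  for i in range(1,n):
    if st[i,4]<30 or st[i,4]>400: continue
    ys,xs=np.nonzero(l==i);p=toplane("top",np.c_[xs,ys],.03)[:,:2];c=p.mean(0);u=np.linalg.svd(p-c,full_matrices=0)[2][0]
    print(nm,ce[i].round(0),c.round(4),np.degrees(np.arctan2(u[1],u[0])).round(1),np.median(d[l==i]).round(4))
E
```

```text
time_s: 22.7
position: [0.4721, -0.2453, 0.0261]
tool_rot: [[-0.0, 0.206, -0.978], [0.0, -0.978, -0.206], [-1.0, -0.0, 0.0]]
ft_force: [-0.3, 0.1, 0.8]
grip_width: 0.0167
time_s: 23.2
position: [0.4722, -0.2454, 0.0264]
tool_rot: [[0.0, 0.206, -0.978], [-0.0, -0.978, -0.206], [-1.0, 0.0, -0.0]]
ft_force: [-0.7, 0.6, -1.0]
grip_width: 0.0212
time_s: 23.7
position: [0.4721, -0.2453, 0.0263]
tool_rot: [[-0.0, 0.206, -0.978], [0.0, -0.978, -0.206], [-1.0, -0.0, 0.0]]
ft_force: [0.6, -0.8, -0.4]
grip_width: 0.0352
time_s: 24.2
position: [0.4723, -0.2454, 0.1593]
tool_rot: [[0.002, 0.206, -0.978], [-0.001, -0.978, -0.206], [-1.0, 0.002, -0.001]]
ft_force: [0.2, 1.0, -0.3]
grip_width: 0.0351
time_s: 24.7
position: [0.4303, -0.0482, 0.1571]
tool_rot: [[0.001, 0.206, -0.979], [-0.0, -0.979, -0.206], [-1.0, 0.0, -0.001]]
ft_force: [0.5, 0.1, -0.0]
grip_width: 0.035
time_s: 25.2
position: [0.4101, 0.0488, 0.1569]
tool_rot: [[0.001, 0.208, -0.978], [-0.0, -0.978, -0.208], [-1.0, 0.0, -0.001]]
ft_force: [0.6, 0.7, -0.4]
grip_width: 0.0348
{'short': (0.4719, -0.2454), 'med': (0.493, -0.3492), 'long': (0.4818, -0.2974)}
start [180. 251.] [0.5819 0.3035] -121.3 1.1967
start [313. 247.] [0.5828 0.0013] -80.1 1.1781
start [208. 285.] [0.5025 0.2389] 143.7 1.1842
start [159. 294.] [0.4841 0.3488] -133.4 1.1568
start [326. 317.] [ 0.4271 -0.0245] -113.7 0.7487
now [313. 247.] [0.5828 0.0014] -79.9 1.1781
now [470. 282.] [ 0.4962 -0.3486] -166.4 1.1524
now [448. 289.] [ 0.483  -0.2977] -169.8 1.1528
now [159. 294.] [0.4841 0.3488] -133.4 1.1568
now [425. 294.] [ 0.4718 -0.2463] -167.4 1.1484
```

View pics/t3.png

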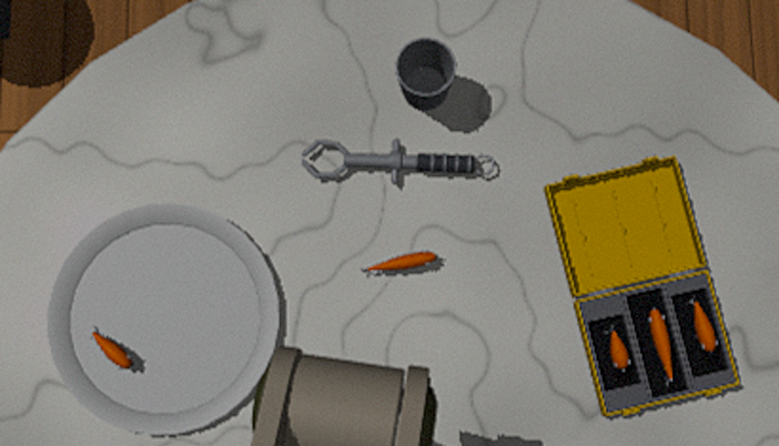

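All three lures are in their pockets. Lateral positions are within about 3 mm, axes agree to about 2° and depths match. The snapped lures haven't moved, and the tumbler and fish gripper look the same as at the start. I'm handing in.

```bash
python3 -c "
from rig import env
print(env.close_job())"
```

```text
the job is handed in; nothing more can be done
None
```

I packed the three billed lures into the case, each in the pocket cut for its length, and handed the job in after about 25 s of robot time. No verdict was reported.

- **Packed lures:** in the last top view, the lure bodies lie within about 3.5 mm of their pocket centres. They run within about 3° of lengthwise, and their depths agree with all three resting at the same height. I saw the long and medium lures upright from above, with eyes visible on both sides. The short one also looked upright, but I judged it only from the wider final view.
- **Left alone:** the two snapped lures measured the same as at the start, to within 0.1 mm. I checked the tumbler and fish gripper only by eye, and both looked unmoved.
- **One irregularity:** the medium lure met the pocket floor with about 23 N while still gripped, well under the limits. The next top view showed it seated properly.
- **Robot:** the arm was clear of everything at hand-in.

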